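Dock the vial carrier in the mixer and snap its seesaw catch over

TASK

Push the blue vial carrier along the mixer's channel until it is fully home against the end stop. Then push the arm of the orange seesaw catch that reaches over the channel down past its centre so that it snaps over and its tooth locks the carrier, and keep it pressed home with at least 8 N for half a second, never pressing on the mixer, the catch or the carrier with more than 30 N. Leave both vials standing in their pockets and do not disturb the brown bottle or the steel cup.

Things in the scene. Friction and masses are not known exactly. Their poses are not given: they have to be found in the camera images.
- mixer: White bench mixer fixed to the worktop, 235 x 195 mm, rear housing 62 mm high from x = +91 mm. Origin at worktop height below the channel's centre line; x along the channel towards the end stop, y towards the catch, z up. Channel: floor 14 mm above the worktop, x = -100 to +85 mm; guide rails with inner faces at y = -42 and +42 mm, tops 35 mm high.
- end_stop (a point): Centre of the face of the rubber end stop at the inner end of the channel, mixer x = +85, y = 0, 26 mm above the worktop; the stop's top is 38 mm high. Fixed to the mixer.
- press_spot (a point): Point fixed to the mixer, at x = +40, y = +45, z = +72 mm, on the vertical line along which to press the catch. The catch's pivot (40 mm on in y) is on a pillar of adjustable height, 72 to 88 mm above the worktop: not reported, feel or see it. Top of the ridge to press: 30 mm above the pivot when open, 5 mm when locked.
- catch (a joint): Angle (rad) of the orange seesaw catch, level at 0, 24 mm wide, 60 mm to each side of its pivot. -0.30 open (arm over the channel raised), +0.30 locked, on its stop. A spring throws it over past 0; takes 6 to 12 N at the black ridge (24 mm long, 42 mm from the pivot, sprung, 9 N/mm) on the arm over the channel. That arm's 12 mm wide tooth enters the carrier's slot only if the carrier is home.
- carrier: Blue loose block, 90 (x) x 80 (y) x 30 mm high, 0.2 to 0.42 kg, in the channel with 2 mm play per side. Origin at the centre of its underside, x towards the end stop. Home: rear face on the end stop, origin at mixer x = +40 mm; starts 35 to 65 mm short. Push it at its front (-x) face. Vial pockets 14 mm deep at x = -24 and +24, y = -20 mm; tooth slot 18 x 30 mm at x = 0, y = +21 mm.
- vial_red: Small glass vial with red cap, 26 mm diameter, 54 mm tall, standing in a pocket of the carrier. Origin at the centre of its base, z up.
- vial_blue: Small glass vial with blue cap, 26 mm diameter, 54 mm tall, standing in the other pocket of the carrier. Origin at the centre of its base, z up.
- iodine_bottle: Brown bottle with yellow cap, 48 mm diameter, 105 mm tall, standing on the worktop on the side of the mixer away from the catch. Origin at the centre of its base. Leave alone.
- steel_cup: Steel cup, 56 mm diameter, 64 mm tall, standing on the worktop on the catch side of the mixer. Origin at the centre of its base. Leave alone.
Mind the look-alikes: they are no part of the job. Several things have the shape of the carrier; the one meant has the colours described above.

How it is judged:
By the outcome, as a careful person would: the job done as asked, in the order asked, and still so for the second after the job is handed in, with the robot touching nothing.
It also fails if it takes over 58 s, if anything falls off the work surface, if the arm or the gripper's body presses on something with over 40 N, if the wrist force passes 120 N, or if a joint passes its speed limit or range.

ROBOT

A 6-joint arm with a two-finger parallel gripper is mounted at the origin on a cart in front of the work surface, level with it; the furniture and walls round the work are solid. World frame = base frame: x ahead of the robot, y to its left, z up, the work surface at z = 0. Lengths are in mm, angles in rad, forces in N, time in s.
With the tool pointing down it reaches from about 350 to 875 mm from the base axis. Payload 4.2 kg.
Tool frame: the origin (TCP) lies midway between the tips of the shut fingers; the grasp point (between the pads) lies 19 mm behind it (arm.grip_point_offset is the z of the grasp point in the tool frame, in mm); z points along the fingers, x is the direction in which the jaws open and shut, and the axes are right-handed (so a half turn about z gives the same grasp; the last joint's range is limited). The gripper opens to 85 mm and grips with 20 to 120 N. Pads are 22 mm wide; open, the fingers measure 114 mm over their backs; the gripper's body (76 mm by 85 mm) begins 54 mm behind the grasp point. The pads swing forward as they close: fully open they stand 13 mm farther back than shut.
Start: joints at [1.384, 0.385, 0.008, 0, -1.194, -0.259], TCP at [269.454, 563.909, 231.312] pointing down, gripper open.
Joint ranges: [-3.14, 3.14], [-1.21, 2.06], [-1.07, 1.41], [-3.16, 2.05], [-2.99, -0.16], [-3.1, 3.1]. Speed limits (rad/s): [2.79, 2.79, 3.14, 3.14, 3.14, 3.14].

INTERFACE

Orientations are given as a unit quaternion [x, y, z, w].
In Python, from bench import arm gives the robot as it stands.
- The arm moves only by the shell command python3 -m jog 'ROWS'. ROWS is JSON, a list of rows, each an object of numbers: "hand": the finger opening in mm, from 0 to 85.4; "dx", "dy", "dz": the shift along the tool's x, y, z in mm; "rx", "ry", "rz": the turn, a rotation vector about the tool's x, y, z in rad. A call has 1 to 5 rows; each row shifts and turns the commanded pose from where the row before left it, along the tool's axes as they then stand; what a row does not reach is not made up. A row lasts 1/12 s, in which the tool goes at most 41.7 mm and 7.16 degrees, less where a joint would pass 70% of its speed; a pose out of reach is approached as far as the arm can. A call with a gripper value outside its range is refused whole. The fingers move at their own pace and stop on an object; the grip force is fixed at half the most. Time passes only in rows, so rows that do not move let the fingers close. It gives the time, the measured TCP pose, the force and the opening at its end, in the units of the state.
- arm.read_state(): the state, without advancing time (a new reading comes with each control period).
- arm.get_image(name): name is "side" or "top" or "wrist"; returns a dict with "img" (384x512x3 uint8, red, green, blue), "depth" (384x512 float32, mm along the optical axis (not along the pixel's ray), 0 where there is no reading), "intrinsics" (3x3 intrinsics, pixels), "R" (3x3) and "t" (3): a world point X has camera coordinates R X + t; the wrist camera has in their place "T_tool_cam" (4x4, takes a point from camera to tool coordinates, whose origin is the TCP and whose axes are the tool frame's). Camera axes: x right, y down, z forward; pixel columns grow to the right and rows downward; lengths in mm; the calibration is good to about 2 mm. A picture is of the moment at which its call begins: read the wrist's pose just before it.
- arm.job_done(): hands the job in, once; it reports no verdict.
The state is a dict: "clock": time; "joints": joint angles; "joint_vel": joint speeds; "joint_efforts": joint torques, N m; "position": TCP position; "ee_rot": TCP orientation; "contact_force": force on the tool from outside, world axes, zero at the start; "wrist_torque": the same for the moment, N m; "gripper_width": finger opening in mm.
Only numpy, scipy, OpenCV 4.12 (cv2) and the standard library are available. Lean on these libraries where they do the work, as an engineer would, in place of code of your own. Each camera call takes 0.05 s, during which the arm holds its last target.

## Working session

There is one attempt and no reset: what is moved stays moved. The work goes in short steps, Python scripts to look and compute and a shell command to move; the robot and the scene stay as the last step left them, time stands still between calls to the robot, and variables do not carry over. Pictures are saved under pics/ and viewed, and the job is handed in when it is done.

```bash
ls; mkdir -p pics
python3 - <<'E'
from bench import arm
import cv2, pickle
s=arm.read_state(); print(s)
for n in ['side','top','wrist']:
    d=arm.get_image(n); pickle.dump(d,open(f'{n}0.pkl','wb'))
    cv2.imwrite(f'pics/{n}0.png',d['img'][:,:,::-1])
    print(n,{k:v for k,v in d.items() if k not in('img','depth')})
E
```

```text
pics
{'clock': 0.0, 'joints': array([ 1.38360561e+00,  3.85577696e-01,  6.64514346e-03, -5.01061158e-04,
       -1.19399017e+00, -2.58638126e-01]), 'joint_vel': array([ 0.00033207,  0.00293452, -0.00049602, -0.00038335,  0.00113326,
       -0.00016876]), 'joint_efforts': array([-2.56442881e-04, -3.92290592e+01,  1.88396984e+01,  4.18603823e+00,
       -4.68166181e-03, -4.35892176e-06]), 'position': array([269.21490764, 563.41221895, 230.21606884]), 'ee_rot': array([-5.33210411e-01,  8.45981958e-01, -6.19497790e-04, -8.94893936e-04]), 'contact_force': array([ 1.10801508, -1.04101656,  1.31106635]), 'wrist_torque': array([0.01038619, 0.01429595, 0.04357114]), 'gripper_width': 85.82546732587492}
side {'intrinsics': array([[444.79980454,   0.        , 258.60290437],
       [  0.        , 444.79980454, 194.65004174],
       [  0.        ,   0.        ,   1.        ]]), 'R': array([[ 0.6970155 , -0.71691412, -0.01426622],
       [-0.40341445, -0.3756138 , -0.83436866],
       [ 0.59281209,  0.58732309, -0.55102216]]), 't': array([-541.89624693,  192.04264778, 1128.73195051])}
top {'intrins
[... 238 characters left out ...]
7712395e-01,  5.92870241e-03, -1.56170018e-01],
       [ 1.56166998e-01, -9.71895210e-04, -9.87730188e-01]]), 't': array([-232.48663415,  533.21968201, 1187.87990304])}
wrist {'intrinsics': array([[301.56883262,   0.        , 255.53195326],
       [  0.        , 301.56883262, 198.60505416],
       [  0.        ,   0.        ,   1.        ]]), 'T_tool_cam': array([[ 9.99999473e-01, -2.51306223e-04, -9.95191662e-04,
         3.79207037e-01],
       [ 5.50507571e-04,  9.49632432e-01,  3.13365508e-01,
        -8.04343498e+01],
       [ 8.66315575e-04, -3.13365891e-01,  9.49632070e-01,
        -1.41803742e+02],
       [ 0.00000000e+00,  0.00000000e+00,  0.00000000e+00,
         1.00000000e+00]])}
```

View pics/side0.png

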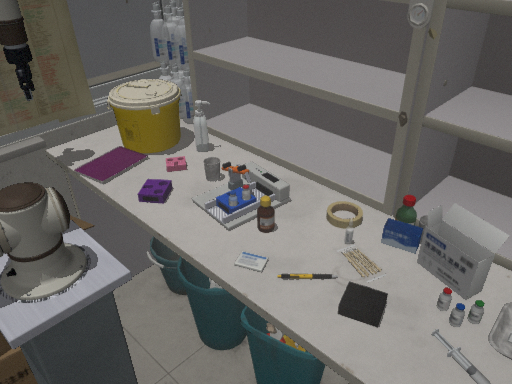

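View pics/top0.png

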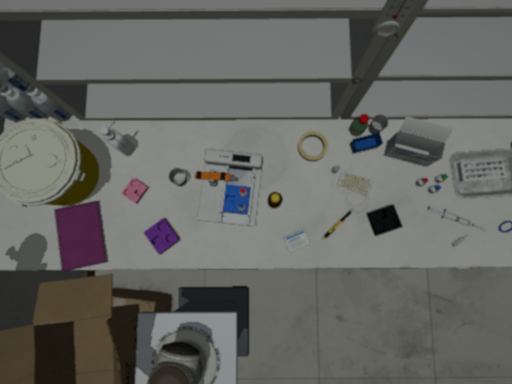

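View pics/wrist0.png

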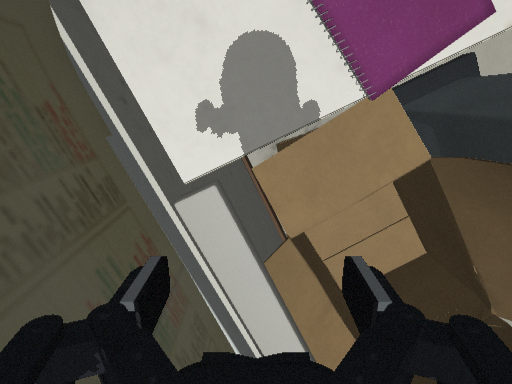

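The top view shows the mixer at about (230,188), with the housing at the top (+x) and the catch on the left (+y).

Things that could be taken for the carrier in the top view:
- blue block with two vials in the channel, (237,198)
- purple block, (162,236)
- pink block, (135,190)
- black block, (384,220)
- blue box, (366,144)

I choose the blue block in the channel and will check it in a close crop.

```bash
cat > h.py <<'E'
import numpy as np, pickle, cv2
def pts(d):
    K=d['intrinsics'];z=d['depth'];v,u=np.mgrid[:z.shape[0],:z.shape[1]]
    c=np.stack([(u-K[0,2])/K[0,0]*z,(v-K[1,2])/K[1,1]*z,z],-1)
    return (c-d['t'])@d['R']
def proj(d,X):
    c=d['R']@np.asarray(X,float)+d['t'];p=d['intrinsics']@c;return p[:2]/p[2]
E
python3 - <<'E'
from h import *
t=pickle.load(open('top0.pkl','rb'));s=pickle.load(open('side0.pkl','rb'))
a=cv2.resize(t['img'][140:236,180:300],None,fx=6,fy=6,interpolation=cv2.INTER_CUBIC)
cv2.imwrite('pics/topc.png',a[:,:,::-1])
a=cv2.resize(s['img'][150:240,185:300],None,fx=6,fy=6,interpolation=cv2.INTER_CUBIC)
cv2.imwrite('pics/sidec.png',a[:,:,::-1])
P=pts(t)
for u,v in [(220,215),(252,160),(213,160),(237,200),(215,176),(275,200),(180,177),(202,176),(229,177)]:
    print((u,v),P[v,u].round(1))
E
```

```text
(220, 215) [ 461.3 -107.8   34.5]
(252, 160) [ 639.5 -213.6   59. ]
(213, 160) [640.  -85.6  60. ]
(237, 200) [ 509.5 -163.8   42. ]
(215, 176) [580.5 -96.2  88.5]
(275, 200) [ 500.1 -285.5  104.7]
(180, 177) [595.2  33.1   4.2]
(202, 176) [583.9 -52.6  73.4]
(229, 177) [ 575.9 -141.3   94. ]
```

View pics/topc.png

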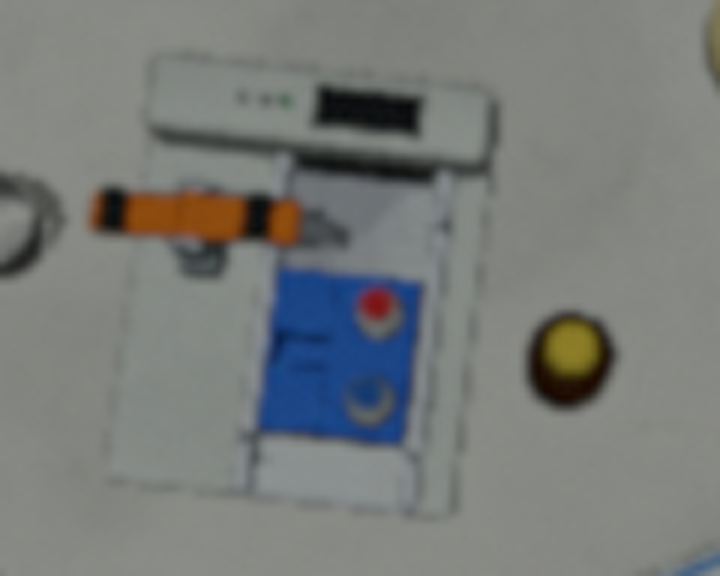

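View pics/sidec.png

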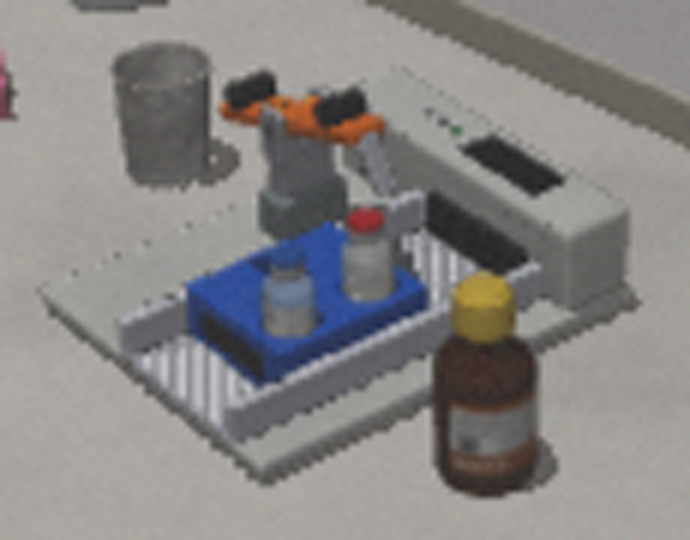

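The crop confirms the blue carrier, with the red and blue vials, in the channel. The catch is open and the cup stands beyond its far arm. Next I fit the mixer's pose coarsely.

```bash
cat >> h.py <<'E'
def rect(xy):
    r=cv2.minAreaRect(xy.astype(np.float32)); return r
def seg(P,img,fn):
    X=P.reshape(-1,3);C=img.reshape(-1,3).astype(int);return X[fn(X,C)]
E
python3 - <<'E'
from h import *
for n in ['top','side']:
    t=pickle.load(open(n+'0.pkl','rb'))
    P=pts(t);I=t['img']
    box=lambda X:(X[:,0]>380)&(X[:,0]<720)&(X[:,1]>-260)&(X[:,1]<-20)
    h=seg(P,I,lambda X,C:box(X)&(X[:,2]>52)&(X[:,2]<68)&(X[:,0]>600))
    print(n,'housing',len(h),rect(h[:,:2]),h[:,2].mean())
    b=seg(P,I,lambda X,C:box(X)&(C[:,2]>1.6*C[:,0])&(C[:,2]>90)&(X[:,2]>30)&(X[:,2]<52))
    print('carrier',len(b),rect(b[:,:2]),np.median(b[:,2]))
    o=seg(P,I,lambda X,C:box(X)&(C[:,0]>1.7*C[:,2])&(C[:,0]>120)&(X[:,2]>60))
    print('orange',len(o),rect(o[:,:2]))
    for q in np.percentile(o[:,1],[2,20,40,60,80,98]):
        m=abs(o[:,1]-q)<5;print(q.round(),np.median(o[m],0).round(1))
    w=seg(P,I,lambda X,C:box(X)&(X[:,2]>-6)&(X[:,2]<6))
    print('desk z',np.median(w[:,2]))
E
```

```text
top housing 755 ((647.7675170898438, -148.72238159179688), (189.45086669921875, 45.639129638671875), 83.2408218383789) 60.76624288763382
carrier 491 ((513.1334228515625, -160.1694793701172), (77.86312866210938, 89.48847961425781), 83.02658081054688) 43.42570371926338
orange 138 ((575.1876220703125, -110.77989196777344), (166.7918701171875, 35.06349182128906), 71.33844757080078)
-182.0 [ 535.7 -182.    83.6]
-106.0 [ 581.9 -106.    90.1]
-92.0 [584.  -92.5  87.2]
-80.0 [584.3 -79.9  86.1]
-63.0 [586.3 -62.6  77.8]
-52.0 [586.  -55.5  75.7]
desk z -0.515365328482154
side housing 512 ((640.6593627929688, -153.8418731689453), (75.39195251464844, 188.8955841064453), 1.9830704927444458) 61.641863355265144
carrier 348 ((513.275390625, -161.6482696533203), (83.08390808105469, 92.09449005126953), 83.38189697265625) 44.45741485955254
orange 78 ((573.552490234375, -115.01663970947266), (173.10269165039062, 45.319950103759766), 71.75790405273438)
-190.0 [ 534.3 -188.2   85.3]
-145.0 [ 572.6 -142.   100.8]
-137.0 [ 572.8 -139.2  101.3]
-96.0 [572.9 -92.7  88.9]
-83.0 [584.1 -84.8  87.8]
-44.0 [nan nan nan]
desk z 1.2324214614556128
  return _methods._mean(a, axis=axis, dtype=dtype,
  ret = um.true_divide(
```

```bash
python3 -m jog '[{"hand":0,"dx":32,"dy":-24},{"hand":0,"dx":32,"dy":-24},{"hand":0,"dx":32,"dy":-24},{"hand":0,"dx":32,"dy":-24},{"hand":0,"dx":32,"dy":-24}]'
python3 -m jog '[{"hand":0,"dx":32,"dy":-24},{"hand":0,"dx":32,"dy":-24},{"hand":0,"dx":32,"dy":-24},{"hand":0,"dx":32,"dy":-24},{"hand":0,"dx":32,"dy":-24}]'
```

```text
$[0]: bad value
$[0]: bad value
```

```bash
python3 -m jog '[{"dx":32.0,"dy":-24.0,"dz":0,"rx":0,"ry":0,"rz":0,"hand":1}]'; python3 -m jog --help | head -20
```

```text
clock: 0.23
position: [276.7, 528.7, 229.1]
ee_rot: [-0.535, 0.845, -0.0, 0.0]
contact_force: [1.2, -0.5, 0.6]
gripper_width: 75.1invalid input: not JSON, or not a number
```

```bash
python3 -m jog '[{"dx":32,"dy":-24,"dz":0,"rx":0,"ry":0,"rz":0,"hand":0},{"dx":32,"dy":-24,"dz":0,"rx":0,"ry":0,"rz":0,"hand":0},{"dx":32,"dy":-24,"dz":0,"rx":0,"ry":0,"rz":0,"hand":0},{"dx":32,"dy":-24,"dz":0,"rx":0,"ry":0,"rz":0,"hand":0},{"dx":32,"dy":-24,"dz":0,"rx":0,"ry":0,"rz":0,"hand":0}]'
```

```text
clock: 0.65
position: [316.4, 326.4, 231.1]
ee_rot: [-0.534, 0.846, -0.0, -0.0]
contact_force: [0.7, 0.2, 0.7]
gripper_width: 12.3
```

```bash
R='x'; python3 -m jog '[{"dx":32,"dy":-24,"dz":0,"rx":0,"ry":0,"rz":0,"hand":0},{"dx":32,"dy":-24,"dz":0,"rx":0,"ry":0,"rz":0,"hand":0},{"dx":32,"dy":-24,"dz":0,"rx":0,"ry":0,"rz":0,"hand":0},{"dx":32,"dy":-24,"dz":0,"rx":0,"ry":0,"rz":0,"hand":0},{"dx":32,"dy":-24,"dz":0,"rx":0,"ry":0,"rz":0,"hand":0}]'
python3 -m jog '[{"dx":32,"dy":-24,"dz":0,"rx":0,"ry":0,"rz":0,"hand":0},{"dx":32,"dy":-24,"dz":0,"rx":0,"ry":0,"rz":0,"hand":0},{"dx":32,"dy":-24,"dz":0,"rx":0,"ry":0,"rz":0,"hand":0},{"dx":32,"dy":-24,"dz":0,"rx":0,"ry":0,"rz":0,"hand":0},{"dx":32,"dy":-24,"dz":0,"rx":0,"ry":0,"rz":0,"hand":0}]'
python3 -m jog '[{"dx":32,"dy":-24,"dz":0,"rx":0,"ry":0,"rz":0,"hand":0},{"dx":32,"dy":-24,"dz":0,"rx":0,"ry":0,"rz":0,"hand":0},{"dx":0,"dy":0,"dz":0,"rx":0,"ry":0,"rz":0.12,"hand":0},{"dx":0,"dy":0,"dz":0,"rx":0,"ry":0,"rz":0.12,"hand":0},{"dx":0,"dy":0,"dz":0,"rx":0,"ry":0,"rz":0.12,"hand":0}]'
```

```text
clock: 1.07
position: [355.5, 130.5, 231.4]
ee_rot: [-0.534, 0.846, 0.0, 0.0]
contact_force: [0.8, -0.3, -0.1]
gripper_width: -0.4
clock: 1.48
position: [394.8, -65.6, 231.6]
ee_rot: [-0.533, 0.846, -0.0, 0.0]
contact_force: [0.8, -0.1, 0.1]
gripper_width: 0.0
clock: 1.9
position: [410.4, -143.3, 230.8]
ee_rot: [-0.369, 0.929, 0.0, -0.001]
contact_force: [-0.4, 0.7, 0.3]
gripper_width: -0.1
```

```bash
for i in 1 ; do python3 -m jog '[{"dx":0,"dy":0,"dz":0,"rx":0,"ry":0,"rz":0.12,"hand":0},{"dx":0,"dy":0,"dz":0,"rx":0,"ry":0,"rz":0.12,"hand":0},{"dx":0,"dy":0,"dz":0,"rx":0,"ry":0,"rz":0.12,"hand":0},{"dx":0,"dy":0,"dz":0,"rx":0,"ry":0,"rz":0.12,"hand":0},{"dx":0,"dy":0,"dz":0,"rx":0,"ry":0,"rz":0.12,"hand":0}]'; done
python3 -m jog '[{"dx":0,"dy":0,"dz":0,"rx":0,"ry":0,"rz":0.12,"hand":0},{"dx":0,"dy":0,"dz":0,"rx":0,"ry":0,"rz":0.12,"hand":0},{"dx":0,"dy":0,"dz":0,"rx":0,"ry":0,"rz":0.12,"hand":0},{"dx":0,"dy":0,"dz":0,"rx":0,"ry":0,"rz":0.12,"hand":0},{"dx":0,"dy":0,"dz":0,"rx":0,"ry":0,"rz":0.12,"hand":0}]'
python3 -m jog '[{"dx":0,"dy":0,"dz":0,"rx":0,"ry":0,"rz":0.12,"hand":0},{"dx":0,"dy":0,"dz":0,"rx":0,"ry":0,"rz":0.12,"hand":0},{"dx":0,"dy":0,"dz":0,"rx":0,"ry":0,"rz":0.12,"hand":0},{"dx":0,"dy":0,"dz":0,"rx":0,"ry":0,"rz":0.12,"hand":0},{"dx":0,"dy":0,"dz":0,"rx":0,"ry":0,"rz":0.12,"hand":0}]'
python3 -m jog '[{"dx":0,"dy":0,"dz":0,"rx":0,"ry":0,"rz":0.12,"hand":0},{"dx":0,"dy":0,"dz":0,"rx":0,"ry":0,"rz":0.12,"hand":0},{"dx":0,"dy":0,"dz":0,"rx":0,"ry":0,"rz":0.12,"hand":0},{"dx":0,"dy":0,"dz":0,"rx":0,"ry":0,"rz":0.12,"hand":0},{"dx":0,"dy":0,"dz":0,"rx":0,"ry":0,"rz":0.12,"hand":0}]'
python3 - <<'E'
from bench import arm
s=arm.read_state();print(s['joints'].round(3))
from scipy.spatial.transform import Rotation as R
print(R.from_quat(s['ee_rot']).as_matrix().round(3),s['position'])
E
```

```text
clock: 2.32
position: [410.6, -142.0, 231.1]
ee_rot: [-0.079, 0.997, 0.0, -0.0]
contact_force: [-0.0, 0.1, 0.5]
gripper_width: 0.3
clock: 2.73
position: [410.6, -142.0, 231.1]
ee_rot: [0.219, 0.976, 0.0, -0.0]
contact_force: [0.7, 0.5, -0.3]
gripper_width: -0.2
clock: 3.15
position: [410.6, -142.0, 231.1]
ee_rot: [0.497, 0.868, -0.0, -0.0]
contact_force: [-0.5, -0.5, -0.4]
gripper_width: -0.4
clock: 3.57
position: [410.6, -142.0, 231.1]
ee_rot: [0.732, 0.682, -0.0, -0.0]
contact_force: [-0.1, 0.2, -0.2]
gripper_width: -0.1
[ 0.044  0.054 -0.429 -0.    -1.088 -1.684]
[[ 0.07   0.998 -0.   ]
 [ 0.998 -0.07   0.   ]
 [ 0.    -0.    -1.   ]] [ 410.61410122 -142.02445498  231.12274002]
```

```bash
cat >> h.py <<'E'
from scipy.spatial.transform import Rotation as Ro
def wristcam(arm):
    s=arm.read_state(); d=dict(arm.get_image('wrist'))
    T=np.eye(4);T[:3,:3]=Ro.from_quat(s['ee_rot']).as_matrix();T[:3,3]=s['position']
    W=np.linalg.inv(T@d['T_tool_cam']); d['R']=W[:3,:3];d['t']=W[:3,3]; d['state']=s
    return d
E
python3 - <<'E'
from h import *
from bench import arm
d=wristcam(arm);pickle.dump(d,open('w1.pkl','wb'));cv2.imwrite('pics/w1.png',d['img'][:,:,::-1])
P=pts(d);I=d['img']
box=lambda X:(X[:,0]>380)&(X[:,0]<720)&(X[:,1]>-260)&(X[:,1]<-20)
h=seg(P,I,lambda X,C:box(X)&(X[:,2]>58)&(X[:,2]<68)&(X[:,0]>600))
print('housing',len(h),rect(h[:,:2]),h[:,2].mean())
b=seg(P,I,lambda X,C:box(X)&(C[:,2]>1.6*C[:,0])&(C[:,2]>60)&(X[:,2]>40)&(X[:,2]<50))
print('carrier',len(b),rect(b[:,:2]),np.median(b[:,2]))
w=seg(P,I,lambda X,C:box(X)&(X[:,2]>-6)&(X[:,2]<6))
print('desk z',np.median(w[:,2]))
E
```

```text
housing 198 ((638.8489990234375, -158.4285125732422), (17.07632827758789, 25.231544494628906), 86.32813262939453) 61.412714341802904
carrier 1356 ((515.179443359375, -160.93292236328125), (79.89791107177734, 91.3911361694336), 83.13740539550781) 43.20474228828022
desk z -0.7763141905405699
```

View pics/w1.png

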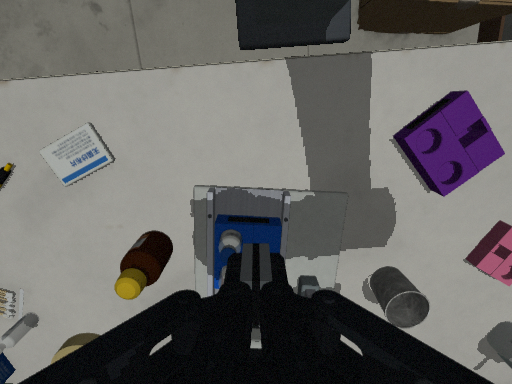

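The wrist view (image-down is +x) shows the channel between rails at columns ~210 and ~287 with its front edge at row ~187; the gripper hides the rest. I refine the mixer frame from depth profiles along the mixer axes.

Run:
```python
from h import *
yaw=np.radians(-6.85);A=np.array([[np.cos(yaw),np.sin(yaw)],[-np.sin(yaw),np.cos(yaw)]])
O=np.array([532,-163.3])
for f in ['top0','side0','w1']:
    d=pickle.load(open(f+'.pkl','rb'));P=pts(d).reshape(-1,3);C=d['img'].reshape(-1,3).astype(int)
    M=np.c_[(P[:,:2]-O)@A.T,P[:,2]]
    print(f)
    # rails: z profile across y for x in -95..-75
    m=(M[:,0]>-95)&(M[:,0]<-72)&(abs(M[:,1])<75)
    for y in range(-66,68,4):
        k=m&(abs(M[:,1]-y)<2); 
        if k.sum()>2: print((y,M[k,2].mean().round(0)),end=' ')
    print()
    m=(M[:,1]>60)&(M[:,1]<110)
    for x in range(-120,-80,4):
        k=m&(abs(M[:,0]-x)<2)
        if k.sum()>2: print((x,M[k,2].mean().round(0)),end=' ')
    print()
    m=(M[:,1]>-35)&(M[:,1]<20)
    for x in range(64,150,3):
        k=m&(abs(M[:,0]-x)<1.5)
        if k.sum()>1: print((x,M[k,2].mean().round(0)),end=' ')
    print()
    m=(M[:,2]>25)&(M[:,0]>-100)&(M[:,0]<85)&(M[:,2]<40)&(C.max(1)-C.min(1)<40)
    for lo,hi in[(-60,-30),(30,60)]:
        k=m&(M[:,1]>lo)&(M[:,1]<hi)
        print('rail',np.percentile(M[k,1],[2,10,50,90,98]).round(1), k.sum())
```

```text
top0
(-66, np.float64(13.0)) (-62, np.float64(13.0)) (-58, np.float64(13.0)) (-54, np.float64(13.0)) (-50, np.float64(20.0)) (-46, np.float64(35.0)) (-42, np.float64(31.0)) (-38, np.float64(14.0)) (-34, np.float64(13.0)) (-30, np.float64(15.0)) (-26, np.float64(13.0)) (-22, np.float64(14.0)) (-18, np.float64(14.0)) (-14, np.float64(14.0)) (-10, np.float64(13.0)) (-6, np.float64(12.0)) (-2, np.float64(14.0)) (2, np.float64(14.0)) (6, np.float64(14.0)) (10, np.float64(14.0)) (14, np.float64(15.0)) (18, np.float64(13.0)) (22, np.float64(13.0)) (26, np.float64(12.0)) (30, np.float64(12.0)) (34, np.float64(13.0)) (38, np.float64(14.0)) (42, np.float64(21.0)) (46, np.float64(35.0)) (50, np.float64(36.0)) (54, np.float64(15.0)) (58, np.float64(14.0)) (62, np.float64(13.0)) (66, np.float64(13.0)) 
(-120, np.float64(-1.0)) (-116, np.float64(-0.0)) (-112, np.float64(-1.0)) (-108, np.float64(-1.0)) (-104, np.float64(-1.0)) (-100, np.float64(5.0)) (-96, np.float64(13.0)) (-92, np.float64(13.0)) (-88, np.float64(14.0)) (-84, np.float64(13.0)) 
(64, np.float64(14.0)) (67, np.float64(14.0)) (70, np
[... 3013 characters left out ...]
 (50, np.float64(31.0)) (54, np.float64(13.0)) (58, np.float64(13.0)) (62, np.float64(13.0)) (66, np.float64(13.0)) 
(-120, np.float64(-1.0)) (-116, np.float64(-1.0)) (-112, np.float64(-1.0)) (-108, np.float64(-1.0)) (-104, np.float64(-1.0)) (-100, np.float64(-0.0)) (-96, np.float64(8.0)) (-92, np.float64(13.0)) (-88, np.float64(13.0)) (-84, np.float64(13.0)) 
(88, np.float64(38.0)) (91, np.float64(45.0)) (94, np.float64(49.0)) (97, np.float64(60.0)) (100, np.float64(61.0)) (103, np.float64(62.0)) (106, np.float64(62.0)) (109, np.float64(62.0)) (112, np.float64(62.0)) (115, np.float64(62.0)) (118, np.float64(62.0)) 
rail [-49.5 -49.3 -45.6 -42.5 -42.4] 736
rail [41.5 41.9 45.2 48.5 49.3] 426
```

```bash
python3 -m jog '[{"dx":0,"dy":0,"dz":0,"rx":0,"ry":0,"rz":0.05,"hand":0},{"dx":-1,"dy":8,"dz":37,"rx":-0.117,"ry":0,"rz":0,"hand":0},{"dx":-2,"dy":-6,"dz":36,"rx":-0.117,"ry":0,"rz":0,"hand":0},{"dx":-2,"dy":-2,"dz":36,"rx":-0.117,"ry":0,"rz":0,"hand":0},{"dx":-1,"dy":-10,"dz":32,"rx":0,"ry":0,"rz":0,"hand":0}]'
cat >> h.py <<'E'
O=np.array([533.5,-163.3,0]);YAW=np.radians(-6.85)
MR=Ro.from_euler('z',YAW).as_matrix()
def mx(p): return MR.T@(np.asarray(p)-O)
def status(arm):
    s=arm.read_state();T=Ro.from_quat(s['ee_rot']).as_matrix()
    print('t',round(s['clock'],2),'mixer TCP',mx(s['position']).round(1),'F mixer',(MR.T@s['contact_force']).round(1),'J',s['joints'].round(2))
    print('tool in mixer',(MR.T@T).round(3).tolist())
    return s,T
def delta(arm,target):
    s,T=status(arm); print('tool delta',(T.T@MR@(np.array(target)-mx(s['position']))).round(1))
E
python3 - <<'E'
from h import *
from bench import arm
delta(arm,[-90,0,24])
E
```

```text
clock: 4.03
position: [415.7, -149.5, 116.5]
ee_rot: [0.74, 0.66, 0.084, 0.099]
contact_force: [0.3, -0.4, -0.6]
gripper_width: -0.0
t 4.03 mixer TCP [-118.6   -0.3  116.5] F mixer [ 0.3 -0.4 -0.6] J [ 0.06  0.1  -0.81  0.12 -0.42 -1.85]
tool in mixer [[-0.004, 0.967, 0.256], [1.0, 0.005, -0.005], [-0.006, 0.256, -0.967]]
tool delta [ 0.8  3.9 96.8]
```

```bash
python3 -m jog '[{"dx":0,"dy":2,"dz":36,"rx":0,"ry":0,"rz":0,"hand":0},{"dx":1,"dy":2,"dz":36,"rx":0,"ry":0,"rz":0,"hand":0},{"dx":0,"dy":0,"dz":25,"rx":0,"ry":0,"rz":0,"hand":0},{"dx":0,"dy":0,"dz":0,"rx":0,"ry":0,"rz":0,"hand":0}]'
python3 - <<'E'
from h import *
from bench import arm
delta(arm,[-90,0,24])
s=arm.get_image('side');a=cv2.resize(s['img'][140:250,175:305],None,fx=6,fy=6,interpolation=cv2.INTER_CUBIC)[:600]
cv2.imwrite('pics/s2.png',a[:,:,::-1])
E
```

```text
clock: 4.37
position: [447.1, -155.6, 26.4]
ee_rot: [0.741, 0.661, 0.08, 0.087]
contact_force: [0.4, 0.4, 1.8]
gripper_width: 0.2
t 4.37 mixer TCP [-86.7  -2.7  26.4] F mixer [0.3 0.4 1.8] J [ 0.02  0.33 -0.84  0.18 -0.16 -1.89]
tool in mixer [[-0.005, 0.972, 0.235], [1.0, 0.004, 0.004], [0.003, 0.235, -0.972]]
tool delta [ 2.7 -3.8  1.5]
```

View pics/s2.png

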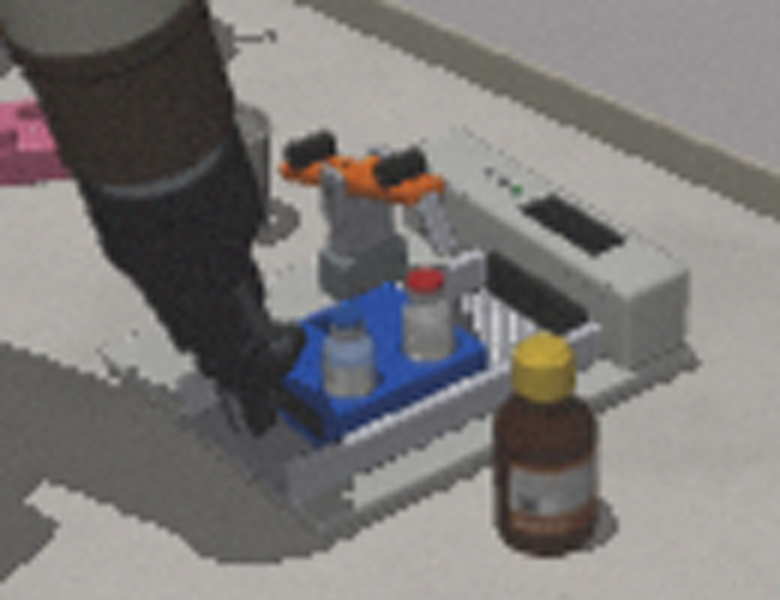

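```bash
python3 -m jog '[{"dx":1.5,"dy":2.9,"dz":0.7,"rx":0,"ry":0,"rz":0,"hand":0},{"dx":1.2,"dy":2.9,"dz":0.7,"rx":0,"ry":0,"rz":0,"hand":0},{"dx":0,"dy":2.9,"dz":0.7,"rx":0,"ry":0,"rz":0,"hand":0}]'
python3 - <<'E'
from h import *
from bench import arm
delta(arm,[-70,0,25])
E
python3 -m jog '[{"dx":0,"dy":2.9,"dz":0.7,"rx":0,"ry":0,"rz":0,"hand":0},{"dx":0,"dy":2.9,"dz":0.7,"rx":0,"ry":0,"rz":0,"hand":0}]'
python3 - <<'E'
from h import *
from bench import arm
delta(arm,[-70,0,25])
s=arm.get_image('side');a=cv2.resize(s['img'][140:250,175:305],None,fx=6,fy=6,interpolation=cv2.INTER_CUBIC)[:600]
cv2.imwrite('pics/s3.png',a[:,:,::-1])
E
```

```text
clock: 4.67
position: [458.2, -153.4, 32.1]
ee_rot: [0.741, 0.66, 0.084, 0.091]
contact_force: [0.1, 0.4, 0.3]
gripper_width: -0.1
t 4.67 mixer TCP [-76.    0.9  32.1] F mixer [0.  0.4 0.3] J [ 0.03  0.33 -0.82  0.18 -0.17 -1.89]
tool in mixer [[-0.005, 0.969, 0.246], [1.0, 0.003, 0.006], [0.005, 0.246, -0.969]]
tool delta [-1.   4.   8.3]
clock: 4.83
position: [462.1, -154.4, 31.0]
ee_rot: [0.742, 0.66, 0.082, 0.09]
contact_force: [-4.8, 0.6, 4.4]
gripper_width: 0.3
t 4.83 mixer TCP [-72.    0.3  31. ] F mixer [-4.8  0.   4.4] J [ 0.03  0.34 -0.81  0.17 -0.19 -1.87]
tool in mixer [[-0.003, 0.97, 0.241], [1.0, 0.002, 0.005], [0.004, 0.241, -0.97]]
tool delta [-0.4  0.4  6.3]
```

View pics/s3.png

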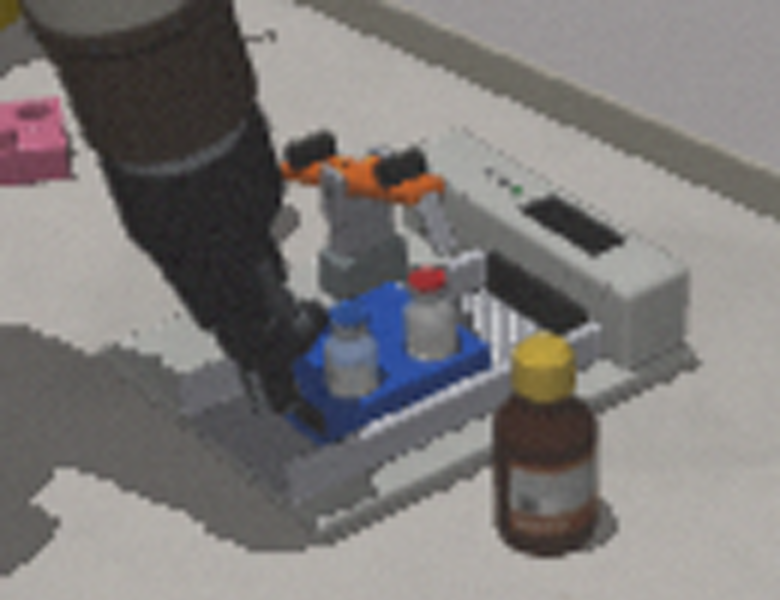

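Run:
```python
from h import *
from bench import arm
d=arm.get_image('side');P=pts(d);C=d['img'].astype(int)
M=(P-O)@MR
for (u,v) in [(315,320),(320,315),(300,330),(290,350),(325,320),(345,315),(345,340),(300,390),(280,390),(310,410),(270,290),(275,230)]:
    uu,vv=175+u//6,140+v//6
    print((u,v),M[vv,uu].round(0),C[vv,uu])
```

```text
(315, 320) [-89. -62. 120.] [49 46 50]
(320, 315) [-85. -61. 121.] [47 48 49]
(300, 330) [-96. -63. 117.] [54 54 57]
(290, 350) [-98. -54. 104.] [43 42 43]
(325, 320) [-83. -62. 118.] [37 41 50]
(345, 315) [-44. -20.  84.] [ 52  80 139]
(345, 340) [-49. -26.  75.] [ 98 103 112]
(300, 390) [-64. -10.  42.] [52 63 84]
(280, 390) [-80. -13.  51.] [47 45 48]
(310, 410) [-62. -10.  31.] [41 38 40]
(270, 290) [-98. -43. 131.] [58 59 60]
(275, 230) [ 47. 179.   2.] [63 61 61]
```

```bash
python3 -m jog '[{"dx":0,"dy":3.9,"dz":1,"rx":0,"ry":0,"rz":0,"hand":0},{"dx":0,"dy":3.9,"dz":1,"rx":0,"ry":0,"rz":0,"hand":0},{"dx":0,"dy":3.9,"dz":1,"rx":0,"ry":0,"rz":0,"hand":0},{"dx":0,"dy":3.9,"dz":1,"rx":0,"ry":0,"rz":0,"hand":0},{"dx":0,"dy":3.9,"dz":1,"rx":0,"ry":0,"rz":0,"hand":0}]'
python3 - <<'E'
from h import *
from bench import arm
delta(arm,[-20,0,28])
E
```

```text
clock: 5.35
position: [483.3, -156.7, 30.1]
ee_rot: [0.742, 0.66, 0.083, 0.09]
contact_force: [-2.5, 1.2, 1.2]
gripper_width: -0.0
t 5.35 mixer TCP [-50.7   0.5  30.1] F mixer [-2.6  0.9  1.2] J [ 0.02  0.37 -0.75  0.14 -0.22 -1.84]
tool in mixer [[-0.003, 0.97, 0.242], [1.0, 0.002, 0.005], [0.004, 0.242, -0.97]]
tool delta [-0.6 29.3  9.4]
```

```bash
python3 -m jog '[{"dx":0,"dy":3.9,"dz":1,"rx":0,"ry":0,"rz":0,"hand":0},{"dx":0,"dy":3.9,"dz":1,"rx":0,"ry":0,"rz":0,"hand":0},{"dx":0,"dy":3.9,"dz":1,"rx":0,"ry":0,"rz":0,"hand":0},{"dx":0,"dy":3.9,"dz":1,"rx":0,"ry":0,"rz":0,"hand":0},{"dx":0,"dy":3.9,"dz":1,"rx":0,"ry":0,"rz":0,"hand":0}]'
python3 -m jog '[{"dx":0,"dy":3.9,"dz":1,"rx":0,"ry":0,"rz":0,"hand":0},{"dx":0,"dy":2.9,"dz":0.7,"rx":0,"ry":0,"rz":0,"hand":0},{"dx":0,"dy":2,"dz":0.5,"rx":0,"ry":0,"rz":0,"hand":0}]'
python3 - <<'E'
from h import *
from bench import arm
delta(arm,[-15,0,28])
s=arm.get_image('side');pickle.dump(s,open('s4.pkl','wb'));a=cv2.resize(s['img'][140:250,175:305],None,fx=6,fy=6,interpolation=cv2.INTER_CUBIC)[:600]
cv2.imwrite('pics/s4.png',a[:,:,::-1])
E
```

```text
clock: 5.77
position: [503.5, -159.0, 30.0]
ee_rot: [0.742, 0.66, 0.083, 0.09]
contact_force: [-3.6, 1.0, 2.8]
gripper_width: -0.0
clock: 6.02
position: [512.9, -160.1, 30.0]
ee_rot: [0.741, 0.66, 0.083, 0.09]
contact_force: [-2.6, -0.5, 1.0]
gripper_width: -0.3
t 6.02 mixer TCP [-20.8   0.8  30. ] F mixer [-2.5 -0.8  1. ] J [ 0.01  0.4  -0.67  0.11 -0.26 -1.8 ]
tool in mixer [[-0.004, 0.97, 0.243], [1.0, 0.002, 0.005], [0.004, 0.243, -0.97]]
tool delta [-0.8  5.1  3.4]
```

View pics/s4.png

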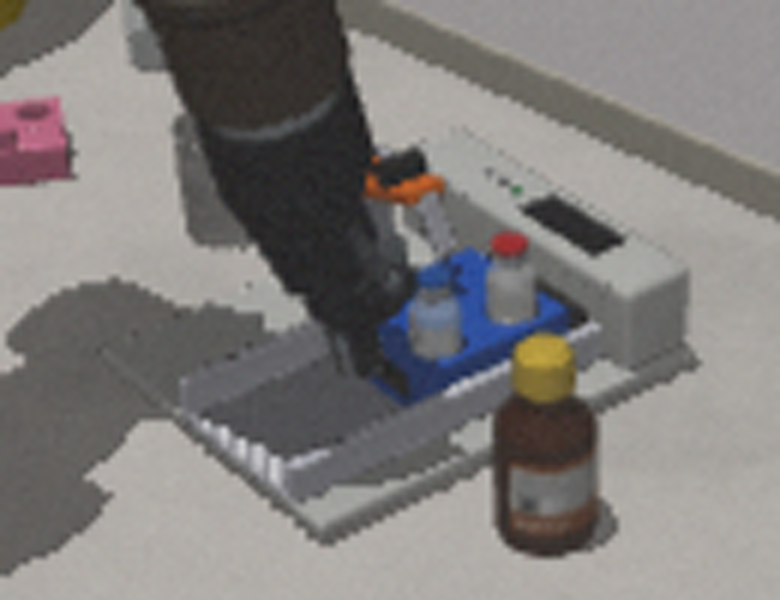

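The carrier is nearly at the stop, both vials are upright, and the push force is about 3 N. I continue in small steps until the force rises.

```bash
python3 -m jog '[{"dx":0,"dy":1.5,"dz":0.4,"rx":0,"ry":0,"rz":0,"hand":0},{"dx":0,"dy":1.5,"dz":0.4,"rx":0,"ry":0,"rz":0,"hand":0}]'
python3 -m jog '[{"dx":0,"dy":1,"dz":0.2,"rx":0,"ry":0,"rz":0,"hand":0},{"dx":0,"dy":1,"dz":0.2,"rx":0,"ry":0,"rz":0,"hand":0}]'
python3 -m jog '[{"dx":0,"dy":1,"dz":0.2,"rx":0,"ry":0,"rz":0,"hand":0}]'
```

```text
clock: 6.23
position: [514.5, -160.4, 29.8]
ee_rot: [0.742, 0.66, 0.082, 0.089]
contact_force: [-4.9, 0.5, 4.0]
gripper_width: -0.2
clock: 6.4
position: [517.6, -160.6, 30.1]
ee_rot: [0.741, 0.66, 0.083, 0.09]
contact_force: [-1.1, -0.1, -0.9]
gripper_width: 0.1
clock: 6.48
position: [518.7, -160.7, 30.1]
ee_rot: [0.741, 0.66, 0.083, 0.09]
contact_force: [-1.4, 0.5, -1.3]
gripper_width: -0.3
```

```bash
for i in 1; do python3 -m jog '[{"dx":0,"dy":1,"dz":0.2,"rx":0,"ry":0,"rz":0,"hand":0}]'; done
python3 -m jog '[{"dx":0,"dy":1,"dz":0.2,"rx":0,"ry":0,"rz":0,"hand":0}]'
```

```text
clock: 6.57
position: [519.6, -160.9, 30.1]
ee_rot: [0.741, 0.66, 0.083, 0.09]
contact_force: [-1.6, 0.6, -1.5]
gripper_width: -0.0
clock: 6.65
position: [519.8, -161.0, 29.9]
ee_rot: [0.742, 0.66, 0.082, 0.089]
contact_force: [-4.3, 2.2, 2.3]
gripper_width: -0.2
```

```bash
python3 -m jog '[{"dx":0,"dy":1,"dz":0.2,"rx":0,"ry":0,"rz":0,"hand":0}]'
python3 -m jog '[{"dx":0,"dy":0.6,"dz":0.1,"rx":0,"ry":0,"rz":0,"hand":0}]'
```

```text
clock: 6.73
position: [520.0, -161.1, 29.9]
ee_rot: [0.742, 0.66, 0.082, 0.089]
contact_force: [-7.0, 2.6, 5.1]
gripper_width: 0.3
clock: 6.82
position: [520.0, -161.1, 29.9]
ee_rot: [0.742, 0.66, 0.081, 0.088]
contact_force: [-7.2, 3.9, 5.8]
gripper_width: -0.4
```

```bash
python3 -m jog '[{"dx":0,"dy":1,"dz":0.1,"rx":0,"ry":0,"rz":0,"hand":0}]'
python3 -m jog '[{"dx":0,"dy":1,"dz":0.1,"rx":0,"ry":0,"rz":0,"hand":0}]'
python3 -m jog '[{"dx":0,"dy":0.7,"dz":0,"rx":0,"ry":0,"rz":0,"hand":0}]'
```

```text
clock: 6.9
position: [520.0, -161.2, 29.8]
ee_rot: [0.742, 0.66, 0.081, 0.088]
contact_force: [-9.5, 4.5, 8.4]
gripper_width: -0.1
clock: 6.98
position: [520.1, -161.3, 29.8]
ee_rot: [0.742, 0.66, 0.08, 0.087]
contact_force: [-12.0, 4.7, 10.3]
gripper_width: 0.2
clock: 7.07
position: [520.1, -161.4, 29.8]
ee_rot: [0.742, 0.66, 0.08, 0.087]
contact_force: [-12.2, 5.6, 9.4]
gripper_width: -0.6
```

It stays put at over 12 N, so it is seated. I back off and look.

```bash
python3 -m jog '[{"dx":0,"dy":-6,"dz":-1.5,"rx":0,"ry":0,"rz":0,"hand":0},{"dx":0,"dy":-12,"dz":-3,"rx":0,"ry":0,"rz":0,"hand":0},{"dx":0,"dy":-16,"dz":-10,"rx":0,"ry":0,"rz":0,"hand":0},{"dx":0,"dy":0,"dz":-38,"rx":0.1,"ry":0,"rz":0,"hand":0},{"dx":0,"dy":0,"dz":-38,"rx":0.1,"ry":0,"rz":0,"hand":0}]'
python3 -m jog '[{"dx":0,"dy":-6,"dz":-38,"rx":0.05,"ry":0,"rz":0,"hand":0},{"dx":0,"dy":-10,"dz":-30,"rx":0,"ry":0,"rz":0,"hand":0},{"dx":0,"dy":0,"dz":0,"rx":0,"ry":0,"rz":0,"hand":0}]'
python3 - <<'E'
from h import *
from bench import arm
status(arm)
for n in ['top','side']:
    s=arm.get_image(n);pickle.dump(s,open(n+'5.pkl','wb'));
    v,u=(140,180) if n=='top' else (140,185)
    a=cv2.resize(s['img'][v:v+96,u:u+120],None,fx=6,fy=6,interpolation=cv2.INTER_CUBIC)
    cv2.imwrite(f'pics/{n}5.png',a[:,:,::-1])
    P=pts(s);M=((P-O)@MR);C=s['img'].astype(int)
    k=(C[...,2]>1.5*C[...,0])&(C[...,2]>50)&(M[...,2]>38)&(M[...,2]<50)&(abs(M[...,1])<50)&(abs(M[...,0])<120)
    print(n,k.sum(),np.percentile(M[k][:,0],[1,5,50,95,99]).round(1),np.percentile(M[k][:,1],[1,50,99]).round(1))
E
```

```text
clock: 7.48
position: [473.6, -157.9, 87.0]
ee_rot: [0.747, 0.663, 0.03, 0.036]
contact_force: [2.5, -1.0, -0.2]
gripper_width: 0.0
clock: 7.73
position: [461.4, -156.0, 161.8]
ee_rot: [0.747, 0.664, 0.022, 0.026]
contact_force: [-0.5, 0.6, -0.8]
gripper_width: -0.3
t 7.73 mixer TCP [-72.5  -1.3 161.8] F mixer [-0.5  0.5 -0.8] J [ 0.02  0.19 -0.47  0.01 -0.84 -1.71]
tool in mixer [[-0.002, 0.998, 0.069], [1.0, 0.002, -0.002], [-0.002, 0.069, -0.998]]
top 379 [-5.3 -0.4 45.9 83.8 88.3] [-38.   -0.3  38.6]
side 295 [-6.4 -4.8 28.3 79.7 84.8] [-41.9  -3.8  38.3]
```

View pics/top5.png

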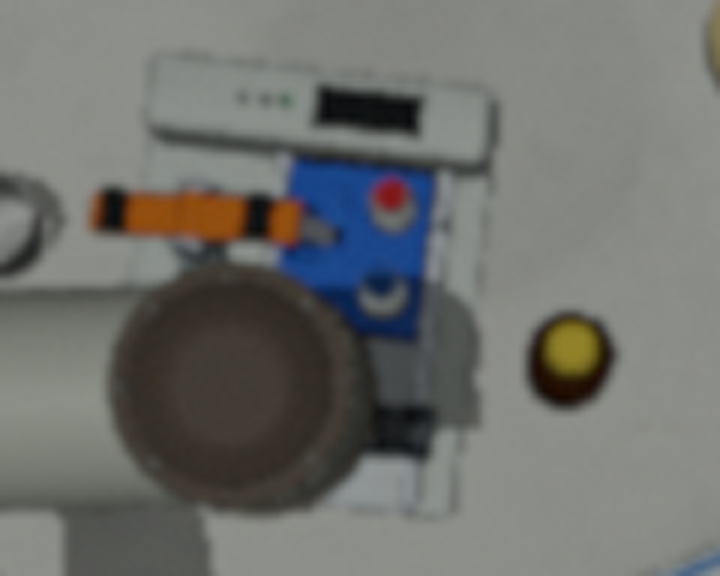

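View pics/side5.png

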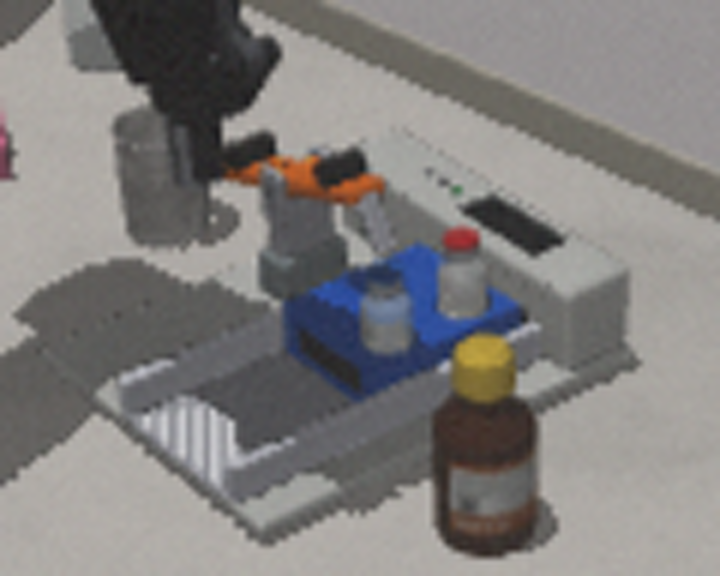

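The carrier is at home: its faces measure about x = -5 and +85 in the mixer frame, and both vials stand. Next I locate the catch's ridge.

Run:
```python
from h import *
from bench import arm
delta(arm,[40,44,150])
for n in ['top0','top5','side0','side5']:
    s=pickle.load(open(n+'.pkl','rb'));P=pts(s);M=((P-O)@MR);C=s['img'].astype(int)
    k=(C.max(-1)<75)&(abs(M[...,0]-40)<25)&(M[...,1]>20)&(M[...,1]<65)&(M[...,2]>75)&(M[...,2]<130)
    q=M[k];print(n,len(q),'med',np.median(q,0).round(1),'lo',np.percentile(q,5,0).round(1),'hi',np.percentile(q,95,0).round(1))
    k=(C[...,0]>1.7*C[...,2])&(C[...,0]>90)&(abs(M[...,0]-40)<25)&(M[...,2]>60)
    q=M[k]
    for y in range(20,150,12):
        z=q[abs(q[:,1]-y)<6]
        if len(z)>2: print((y,np.median(z[:,2]).round(0),np.median(z[:,0]).round(0)),end=' ')
    print()
```

```text
t 7.83 mixer TCP [-75.5  -1.3 156.6] F mixer [ 0.2 -0.2 -1.2] J [ 0.02  0.19 -0.48  0.01 -0.84 -1.71]
tool in mixer [[-0.0, 0.998, 0.059], [1.0, 0.0, -0.001], [-0.001, 0.059, -0.998]]
tool delta [ 45.2 115.   13.3]
top0 35 med [ 38.   45.3 107.1] lo [28.8 21.3 88.7] hi [ 49.8  51.2 110.7]
(32, np.float64(100.0), np.float64(39.0)) (44, np.float64(98.0), np.float64(38.0)) (56, np.float64(94.0), np.float64(38.0)) (68, np.float64(89.0), np.float64(39.0)) (80, np.float64(86.0), np.float64(40.0)) (92, np.float64(84.0), np.float64(41.0)) (104, np.float64(79.0), np.float64(39.0)) (116, np.float64(73.0), np.float64(41.0)) (140, np.float64(70.0), np.float64(40.0)) 
top5 30 med [ 38.6  46.  107.2] lo [ 28.1  41.2 103. ] hi [ 49.1  51.6 111.3]
(32, np.float64(100.0), np.float64(39.0)) (44, np.float64(99.0), np.float64(39.0)) (56, np.float64(92.0), np.float64(39.0)) (68, np.float64(89.0), np.float64(39.0)) (80, np.float64(86.0), np.float64(39.0)) (92, np.float64(84.0), np.float64(41.0)) (104, np.float64(79.0), np.float64(39.0)) (116, np.float64(76.0), np.float64(40.0)) (140, np.float64(69.0), np.
[... 304 characters left out ...]
0, np.float64(89.0), np.float64(34.0)) (92, np.float64(88.0), np.float64(40.0)) (104, np.float64(79.0), np.float64(39.0)) (116, np.float64(74.0), np.float64(31.0)) (128, np.float64(68.0), np.float64(29.0)) 
side5 35 med [ 35.   41.7 106.1] lo [ 27.3  37.6 100.4] hi [ 49.5  49.1 111. ]
(20, np.float64(101.0), np.float64(39.0)) (32, np.float64(100.0), np.float64(35.0)) (44, np.float64(93.0), np.float64(29.0)) (56, np.float64(94.0), np.float64(29.0)) (68, np.float64(90.0), np.float64(31.0)) (80, np.float64(88.0), np.float64(36.0)) (92, np.float64(91.0), np.float64(23.0)) (104, np.float64(80.0), np.float64(41.0)) (116, np.float64(76.0), np.float64(31.0)) (128, np.float64(68.0), np.float64(29.0))
```

```bash
python3 -m jog '[{"dx":0,"dy":0,"dz":0,"rx":0.06,"ry":0,"rz":0,"hand":0},{"dx":15,"dy":37,"dz":0,"rx":0,"ry":0,"rz":0,"hand":0},{"dx":15,"dy":37,"dz":0,"rx":0,"ry":0,"rz":0,"hand":0},{"dx":15,"dy":36,"dz":0,"rx":0,"ry":0,"rz":0,"hand":0},{"dx":0,"dy":0,"dz":0,"rx":0,"ry":0,"rz":0,"hand":0}]'
python3 - <<'E'
from h import *
from bench import arm
delta(arm,[40,45,120])
E
```

```text
clock: 8.25
position: [577.5, -122.6, 151.2]
ee_rot: [0.747, 0.665, -0.003, -0.001]
contact_force: [0.5, 0.4, -0.2]
gripper_width: -0.3
t 8.25 mixer TCP [ 38.8  45.6 151.2] F mixer [ 0.4  0.4 -0.2] J [ 0.07  0.4  -0.19  0.   -0.99 -1.75]
tool in mixer [[-0.003, 1.0, -0.005], [1.0, 0.003, -0.003], [-0.003, -0.005, -1.0]]
tool delta [-0.6  1.3 31.2]
```

```bash
python3 -m jog '[{"dx":-0.5,"dy":0.5,"dz":20,"rx":0,"ry":0,"rz":0,"hand":0},{"dx":0,"dy":0.5,"dz":13,"rx":0,"ry":0,"rz":0,"hand":0},{"dx":0,"dy":0,"dz":0,"rx":0,"ry":0,"rz":0,"hand":0}]'
python3 -m jog '[{"dx":0,"dy":0,"dz":2,"rx":0,"ry":0,"rz":0,"hand":0},{"dx":0,"dy":0,"dz":2,"rx":0,"ry":0,"rz":0,"hand":0}]'
python3 -m jog '[{"dx":0,"dy":0,"dz":1.5,"rx":0,"ry":0,"rz":0,"hand":0},{"dx":0,"dy":0,"dz":1.5,"rx":0,"ry":0,"rz":0,"hand":0}]'
```

```text
clock: 8.5
position: [569.6, -124.4, 115.9]
ee_rot: [0.748, 0.663, -0.006, -0.005]
contact_force: [-0.2, 0.0, -0.7]
gripper_width: 0.1
clock: 8.67
position: [572.4, -124.8, 116.8]
ee_rot: [0.748, 0.664, -0.003, -0.002]
contact_force: [-0.4, 0.2, -0.4]
gripper_width: 0.1
clock: 8.83
position: [572.4, -124.7, 114.5]
ee_rot: [0.748, 0.664, -0.003, -0.002]
contact_force: [-0.5, -0.2, -0.4]
gripper_width: -0.1
```

Run:
```python
from h import *
from bench import arm
delta(arm,[40,45,114])
```

```text
t 8.83 mixer TCP [ 34.   42.9 114.5] F mixer [-0.5 -0.2 -0.4] J [ 0.06  0.43 -0.24  0.   -0.91 -1.75]
tool in mixer [[-0.0, 1.0, -0.006], [1.0, 0.0, -0.002], [-0.002, -0.006, -1.0]]
tool delta [2.1 6.  0.5]
```

```bash
python3 -m jog '[{"dx":1,"dy":3,"dz":0,"rx":0,"ry":0,"rz":0,"hand":0},{"dx":1,"dy":3,"dz":0,"rx":0,"ry":0,"rz":0,"hand":0},{"dx":0,"dy":0,"dz":0,"rx":0,"ry":0,"rz":0,"hand":0}]'
python3 -m jog '[{"dx":0,"dy":0,"dz":1,"rx":0,"ry":0,"rz":0,"hand":0},{"dx":0,"dy":0,"dz":1,"rx":0,"ry":0,"rz":0,"hand":0}]'
python3 - <<'E'
from h import *
from bench import arm
delta(arm,[40,45,110])
E
```

```text
clock: 9.08
position: [579.2, -123.3, 114.3]
ee_rot: [0.748, 0.664, -0.003, -0.002]
contact_force: [-0.2, 0.0, -0.5]
gripper_width: -0.5
clock: 9.25
position: [578.3, -123.3, 111.9]
ee_rot: [0.748, 0.664, -0.003, -0.002]
contact_force: [-0.6, -0.5, 0.7]
gripper_width: 0.2
t 9.25 mixer TCP [ 39.7  45.  111.9] F mixer [-0.6 -0.5  0.7] J [ 0.06  0.44 -0.23  0.   -0.91 -1.75]
tool in mixer [[-0.0, 1.0, -0.007], [1.0, 0.0, -0.002], [-0.002, -0.007, -1.0]]
tool delta [-0.   0.3  1.9]
```

```bash
python3 -m jog '[{"dx":0,"dy":0,"dz":1,"rx":0,"ry":0,"rz":0,"hand":0},{"dx":0,"dy":0,"dz":1,"rx":0,"ry":0,"rz":0,"hand":0}]'
python3 -m jog '[{"dx":0,"dy":0,"dz":1,"rx":0,"ry":0,"rz":0,"hand":0},{"dx":0,"dy":0,"dz":1,"rx":0,"ry":0,"rz":0,"hand":0}]'
python3 -m jog '[{"dx":0,"dy":0,"dz":1,"rx":0,"ry":0,"rz":0,"hand":0}]'
```

```text
clock: 9.42
position: [578.1, -123.4, 109.7]
ee_rot: [0.748, 0.664, -0.003, -0.002]
contact_force: [-0.2, 0.8, 1.5]
gripper_width: 0.1
clock: 9.58
position: [578.1, -123.8, 108.5]
ee_rot: [0.748, 0.664, -0.004, -0.002]
contact_force: [-1.9, -1.7, 5.4]
gripper_width: -0.0
clock: 9.67
position: [578.1, -124.2, 107.9]
ee_rot: [0.748, 0.664, -0.004, -0.002]
contact_force: [-2.9, -3.2, 7.5]
gripper_width: -0.0
```

```bash
python3 -m jog '[{"dx":0,"dy":0,"dz":1.5,"rx":0,"ry":0,"rz":0,"hand":0}]'
python3 -m jog '[{"dx":0,"dy":0,"dz":1.5,"rx":0,"ry":0,"rz":0,"hand":0}]'
python3 -m jog '[{"dx":0,"dy":0,"dz":1.5,"rx":0,"ry":0,"rz":0,"hand":0}]'
```

```text
clock: 9.75
position: [578.1, -124.6, 106.9]
ee_rot: [0.748, 0.664, -0.004, -0.001]
contact_force: [-2.5, -5.5, 9.2]
gripper_width: 0.1
clock: 9.83
position: [578.0, -125.2, 105.8]
ee_rot: [0.748, 0.664, -0.004, -0.001]
contact_force: [-3.7, -7.2, 11.1]
gripper_width: 0.0
clock: 9.92
position: [577.9, -125.8, 104.6]
ee_rot: [0.748, 0.664, -0.005, -0.001]
contact_force: [-3.8, -9.2, 11.7]
gripper_width: 0.0
```

```bash
python3 -m jog '[{"dx":-1.5,"dy":0,"dz":1.5,"rx":0,"ry":0,"rz":0,"hand":0}]'
python3 -m jog '[{"dx":-1.5,"dy":0,"dz":1.5,"rx":0,"ry":0,"rz":0,"hand":0}]'
python3 -m jog '[{"dx":-1,"dy":0,"dz":1.5,"rx":0,"ry":0,"rz":0,"hand":0}]'
```

```text
clock: 10.0
position: [577.8, -127.0, 103.2]
ee_rot: [0.748, 0.664, -0.004, -0.001]
contact_force: [-3.7, -5.2, 10.3]
gripper_width: -0.4
clock: 10.08
position: [577.6, -128.2, 101.3]
ee_rot: [0.748, 0.664, -0.004, -0.001]
contact_force: [-2.6, -4.5, 7.4]
gripper_width: -0.4
clock: 10.17
position: [577.6, -129.0, 99.4]
ee_rot: [0.748, 0.664, -0.004, -0.001]
contact_force: [-2.4, -3.7, 5.7]
gripper_width: -0.4
```

```bash
python3 -m jog '[{"dx":-0.5,"dy":0,"dz":2,"rx":0,"ry":0,"rz":0,"hand":0}]'
python3 -m jog '[{"dx":-0.5,"dy":0,"dz":2,"rx":0,"ry":0,"rz":0,"hand":0}]'
python3 -m jog '[{"dx":0,"dy":0,"dz":2,"rx":0,"ry":0,"rz":0,"hand":0}]'
```

```text
clock: 10.25
position: [577.8, -128.9, 96.8]
ee_rot: [0.748, 0.664, -0.003, -0.001]
contact_force: [0.6, -1.1, 0.4]
gripper_width: 0.5
clock: 10.33
position: [577.5, -128.5, 93.8]
ee_rot: [0.748, 0.663, -0.003, -0.002]
contact_force: [-0.8, 0.3, -0.4]
gripper_width: 0.1
clock: 10.42
position: [577.2, -128.2, 91.2]
ee_rot: [0.748, 0.664, -0.003, -0.002]
contact_force: [0.1, 0.9, 0.2]
gripper_width: 0.0
```

It snapped over ahead of the finger. I follow it down gently.

```bash
python3 -m jog '[{"dx":0,"dy":0.5,"dz":2,"rx":0,"ry":0,"rz":0,"hand":0}]'
python3 -m jog '[{"dx":0,"dy":0,"dz":1.5,"rx":0,"ry":0,"rz":0,"hand":0}]'
python3 -m jog '[{"dx":0,"dy":0,"dz":1,"rx":0,"ry":0,"rz":0,"hand":0}]'
python3 -m jog '[{"dx":0,"dy":0,"dz":1,"rx":0,"ry":0,"rz":0,"hand":0}]'
python3 - <<'E'
from h import *
from bench import arm
status(arm)
E
```

```text
clock: 10.5
position: [577.7, -128.1, 89.2]
ee_rot: [0.748, 0.664, -0.003, -0.002]
contact_force: [1.1, -0.3, -0.1]
gripper_width: 0.1
clock: 10.58
position: [577.8, -128.1, 87.6]
ee_rot: [0.748, 0.664, -0.004, -0.002]
contact_force: [-0.6, -0.2, 0.3]
gripper_width: -0.0
clock: 10.67
position: [577.8, -128.2, 86.7]
ee_rot: [0.748, 0.664, -0.004, -0.002]
contact_force: [-0.2, 0.3, -0.0]
gripper_width: 0.2
clock: 10.75
position: [577.9, -128.2, 86.0]
ee_rot: [0.748, 0.664, -0.003, -0.002]
contact_force: [-0.1, -0.9, -0.4]
gripper_width: 0.5
t 10.75 mixer TCP [39.9 40.1 86. ] F mixer [-0.  -0.9 -0.4] J [ 0.06  0.47 -0.25  0.   -0.85 -1.75]
tool in mixer [[-0.001, 1.0, -0.008], [1.0, 0.001, -0.002], [-0.002, -0.008, -1.0]]
```

```bash
python3 -m jog '[{"dx":0,"dy":0,"dz":1,"rx":0,"ry":0,"rz":0,"hand":0}]'
python3 -m jog '[{"dx":0,"dy":0,"dz":1,"rx":0,"ry":0,"rz":0,"hand":0}]'
python3 -m jog '[{"dx":0,"dy":0,"dz":1,"rx":0,"ry":0,"rz":0,"hand":0}]'
python3 -m jog '[{"dx":0,"dy":0,"dz":1,"rx":0,"ry":0,"rz":0,"hand":0}]'
```

```text
clock: 10.83
position: [577.9, -128.3, 85.2]
ee_rot: [0.748, 0.664, -0.003, -0.002]
contact_force: [0.2, 0.0, 0.3]
gripper_width: 0.3
clock: 10.92
position: [578.0, -128.3, 84.5]
ee_rot: [0.748, 0.664, -0.003, -0.002]
contact_force: [-1.2, 1.7, 5.0]
gripper_width: -0.3
clock: 11.0
position: [578.1, -128.2, 84.1]
ee_rot: [0.748, 0.664, -0.003, -0.002]
contact_force: [-1.5, 2.6, 6.8]
gripper_width: -0.0
clock: 11.08
position: [578.1, -128.2, 83.7]
ee_rot: [0.748, 0.664, -0.003, -0.002]
contact_force: [-3.1, 3.9, 10.1]
gripper_width: -0.1
```

Contact came at 84.8 mm, as expected for the locked catch. I go a little further for margin, then hold.

```bash
python3 -m jog '[{"dx":0,"dy":0,"dz":1,"rx":0,"ry":0,"rz":0,"hand":0}]'
python3 -m jog '[{"dx":0,"dy":0,"dz":1.2,"rx":0,"ry":0,"rz":0,"hand":0}]'
python3 -m jog '[{"dx":0,"dy":0,"dz":0,"rx":0,"ry":0,"rz":0,"hand":0}]'
```

```text
clock: 11.17
position: [578.2, -128.1, 83.3]
ee_rot: [0.748, 0.664, -0.003, -0.002]
contact_force: [-4.2, 3.7, 13.6]
gripper_width: 0.1
clock: 11.25
position: [578.3, -128.0, 82.8]
ee_rot: [0.748, 0.664, -0.003, -0.002]
contact_force: [-5.7, 5.5, 16.7]
gripper_width: 0.2
clock: 11.33
position: [578.2, -128.1, 83.1]
ee_rot: [0.748, 0.664, -0.003, -0.001]
contact_force: [-6.0, 4.0, 14.0]
gripper_width: 0.3
```

```bash
python3 -m jog '[{"dx":0,"dy":0,"dz":0.3,"rx":0,"ry":0,"rz":0,"hand":0},{"dx":0,"dy":0,"dz":0,"rx":0,"ry":0,"rz":0,"hand":0}]'
python3 -m jog '[{"dx":0,"dy":0,"dz":0,"rx":0,"ry":0,"rz":0,"hand":0},{"dx":0,"dy":0,"dz":0,"rx":0,"ry":0,"rz":0,"hand":0},{"dx":0,"dy":0,"dz":0,"rx":0,"ry":0,"rz":0,"hand":0}]'
python3 -m jog '[{"dx":0,"dy":0,"dz":0,"rx":0,"ry":0,"rz":0,"hand":0},{"dx":0,"dy":0,"dz":0,"rx":0,"ry":0,"rz":0,"hand":0},{"dx":0,"dy":0,"dz":0,"rx":0,"ry":0,"rz":0,"hand":0}]'
python3 -m jog '[{"dx":0,"dy":0,"dz":0,"rx":0,"ry":0,"rz":0,"hand":0},{"dx":0,"dy":0,"dz":0,"rx":0,"ry":0,"rz":0,"hand":0},{"dx":0,"dy":0,"dz":0,"rx":0,"ry":0,"rz":0,"hand":0}]'
```

```text
clock: 11.5
position: [578.2, -128.1, 83.0]
ee_rot: [0.748, 0.664, -0.003, -0.001]
contact_force: [-4.5, 3.9, 15.9]
gripper_width: -0.3
clock: 11.75
position: [578.2, -128.1, 83.0]
ee_rot: [0.748, 0.664, -0.003, -0.001]
contact_force: [-5.2, 3.6, 15.3]
gripper_width: -0.2
clock: 12.0
position: [578.2, -128.1, 83.1]
ee_rot: [0.748, 0.664, -0.003, -0.001]
contact_force: [-4.8, 3.7, 15.1]
gripper_width: 0.2
clock: 12.25
position: [578.3, -128.0, 83.0]
ee_rot: [0.748, 0.664, -0.003, -0.001]
contact_force: [-5.4, 4.3, 14.9]
gripper_width: 0.1
```

I held about 15 N for a full second. Now I retreat straight up and back, out of the way, and look.

```bash
python3 -m jog '[{"dx":0,"dy":0,"dz":-8,"rx":0,"ry":0,"rz":0,"hand":0},{"dx":0,"dy":0,"dz":-25,"rx":0,"ry":0,"rz":0,"hand":0},{"dx":0,"dy":0,"dz":-35,"rx":0,"ry":0,"rz":0,"hand":0},{"dx":0,"dy":-20,"dz":-30,"rx":0,"ry":0,"rz":0,"hand":0},{"dx":0,"dy":-35,"dz":-10,"rx":0,"ry":0,"rz":0,"hand":0}]'
python3 -m jog '[{"dx":5,"dy":-38,"dz":0,"rx":0,"ry":0,"rz":0,"hand":0},{"dx":10,"dy":-38,"dz":0,"rx":0,"ry":0,"rz":0,"hand":0},{"dx":10,"dy":-30,"dz":0,"rx":0,"ry":0,"rz":0,"hand":0},{"dx":0,"dy":0,"dz":0,"rx":0,"ry":0,"rz":0,"hand":0}]'
python3 - <<'E'
from h import *
from bench import arm
status(arm)
for n in ['top','side']:
    s=arm.get_image(n);pickle.dump(s,open(n+'6.pkl','wb'));
    v,u=(140,170) if n=='top' else (140,185)
    a=cv2.resize(s['img'][v:v+96,u:u+120],None,fx=6,fy=6,interpolation=cv2.INTER_CUBIC)
    cv2.imwrite(f'pics/{n}6.png',a[:,:,::-1])
    P=pts(s);M=((P-O)@MR);C=s['img'].astype(int)
    k=(C[...,2]>1.5*C[...,0])&(C[...,2]>50)&(M[...,2]>38)&(M[...,2]<50)&(abs(M[...,1])<50)&(abs(M[...,0])<120)
    print(n,k.sum(),np.percentile(M[k][:,0],[1,5,50,95,99]).round(1),np.percentile(M[k][:,1],[1,50,99]).round(1))
    k=(C[...,0]>1.7*C[...,2])&(C[...,0]>90)&(abs(M[...,0]-40)<25)&(M[...,2]>60)
    q=M[k]
    for y in range(20,150,12):
        z=q[abs(q[:,1]-y)<6]
        if len(z)>2: print((y,np.median(z[:,2]).round(0)),end=' ')
    print()
E
```

```text
clock: 12.67
position: [528.7, -122.2, 192.7]
ee_rot: [0.748, 0.664, -0.0, 0.002]
contact_force: [0.6, 0.6, 0.6]
gripper_width: -0.2
clock: 13.0
position: [415.9, -83.6, 188.8]
ee_rot: [0.748, 0.664, -0.004, -0.003]
contact_force: [-0.2, 0.9, 0.1]
gripper_width: 0.1
t 13.0 mixer TCP [-126.2   65.1  188.8] F mixer [-0.3  0.9  0.1] J [ 0.19  0.08 -0.51 -0.   -0.99 -1.87]
tool in mixer [[-0.001, 1.0, -0.01], [1.0, 0.001, -0.001], [-0.001, -0.01, -1.0]]
top 463 [-5.6 -2.9 38.9 82.9 88.1] [-37.9   4.3  38.9]
(32, np.float64(67.0)) (56, np.float64(76.0)) (68, np.float64(79.0)) (80, np.float64(83.0)) (92, np.float64(87.0)) (104, np.float64(90.0)) (116, np.float64(92.0)) (128, np.float64(101.0)) (140, np.float64(100.0)) 
side 298 [-6.9 -4.7 27.6 79.4 84.9] [-43.   -5.7  38.9]
(20, np.float64(66.0)) (32, np.float64(69.0)) (44, np.float64(72.0)) (56, np.float64(78.0)) (68, np.float64(81.0)) (80, np.float64(88.0)) (92, np.float64(88.0)) (104, np.float64(92.0)) (116, np.float64(95.0)) (140, np.float64(100.0))
```

View pics/top6.png

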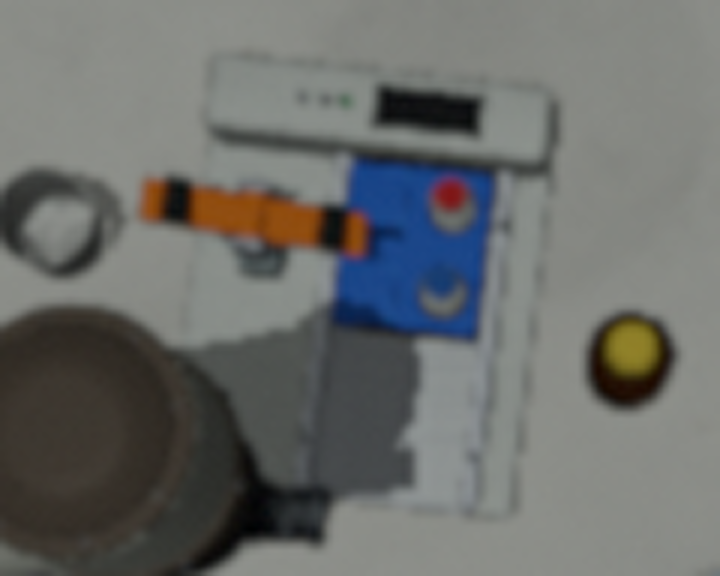

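View pics/side6.png

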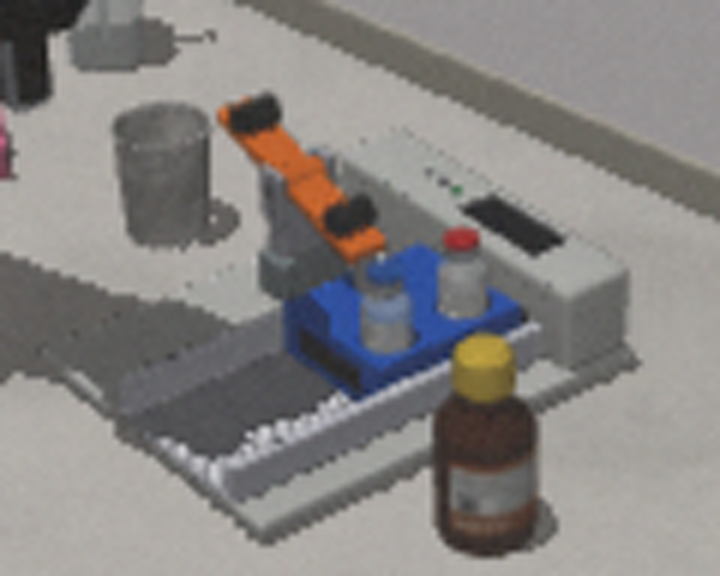

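The catch now slopes down over the channel from z≈100 to 67 mm across its length, about 0.3 rad. Its tooth is in the slot, the carrier is home, both vials stand, and the bottle and cup are unmoved. I hand in.

Run:
```python
from bench import arm
print(arm.job_done())
```

```text
the job is handed in; nothing more can be done
None
```

The carrier is home against the end stop and the orange catch is locked over it. I handed the job in at about 13 s on the robot's clock; no verdict is reported.

- **Carrier:** I pushed it at its front face with the closed fingertips until it stopped moving. The last push read about 12 N along the channel, about 17 N in all. The cameras then put its faces at about x = -5 and +85 mm in the mixer frame, which is home to within 1–2 mm.
- **Catch:** I pressed the ridge down with at most about 15 N in all until it snapped past centre. I met it again at 84.8 mm, the height expected for the locked position. I then held it at about 15 N vertical for one second, with a peak of about 18.5 N in all.
- **Last checks:** The catch slopes at about +0.3 rad with its tooth in the slot. Both vials are upright, the bottle and cup look undisturbed, and the robot is clear of everything with wrist force near zero.

Some things did not go as planned:
- The first two move calls were refused, because each row needs all its keys. Nothing moved.
- Joint 5 came down to its -0.16 rad limit while I tilted the tool. As a result the push contact sat about 5 mm higher than planned.
- On the way down to the ridge the tool drifted about 6 mm sideways, and I corrected it before contact.
- The ridge drags outwards as the catch turns, so I let the finger follow it. The final hold was therefore near y = 40 mm rather than the press spot's 45 mm.

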